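# Cancel the call switch that is still locked down

### The arm

A 6-joint arm with a two-finger parallel gripper is mounted at the origin on a cart in front of the work surface, level with it; the furniture and walls round the work are solid. World frame = base frame: x ahead of the robot, y to its left, z up, the work surface at z = 0. Lengths are in m, angles in rad, forces in N, time in s.
With the tool pointing down it reaches from about 0.3 to 0.875 m from the base axis. Payload 6.4 kg.
Tool frame: the origin (TCP) lies where the fingers leave the gripper's body, on its centre line; the fingertips stand 64 mm ahead of it and the grasp point (between the pads) lies 45 mm ahead of it; y points along the fingers, x is the direction in which the jaws open and shut, and the axes are right-handed (so a half turn about y gives the same grasp; the last joint's range is limited). The gripper opens to 88 mm and grips with 3 to 60 N. Pads are 18 mm wide; open, the fingers measure 123 mm over their backs; the gripper's body (75 mm by 187 mm) begins 45 mm behind the grasp point.
Start: joints at [-1.385, 0.181, 1.607, -0, 1.354, -0.206], TCP at [0.22, -0.531, 0.303] pointing down, gripper open.
Joint ranges: [-2.99, 2.99], [-0.89, 2.07], [0.3, 2.58], [-1.14, 4.28], [0, 2.63], [-3.12, 3.12]. Speed limits (rad/s): [2.57, 2.57, 3.01, 3.14, 3.14, 3.14].

### API

Orientations are given as a unit quaternion [w, x, y, z].
In Python, from rig import read_state, get_image, get_calibration, close_job, boxes_of, trace, spot_point gives the robot as it stands.
- The arm moves only by the tool drive_tool, never from a script. Its argument "targets" is a list of rows, each a list of 4 numbers: the shift along the tool's x, y, z in m, then the turn about the tool's y in rad. In form: [[x, y, z, spin], ...]. A call has 1 to 10 rows; each row shifts and turns the commanded pose from where the row before left it, along the tool's axes as they then stand; what a row does not reach is not made up. A row lasts 1/10 s, in which the tool goes at most 50 mm and 8.59 degrees, less where a joint would pass 70% of its speed; a pose out of reach is approached as far as the arm can. A call is refused whole if a number of a shift passes 0.05 or a number of a turn 0.15, either way. A call with a gripper value outside its range is refused whole. "hand" is the gripper command: -1 is fully open, 1 is shut, values between are in proportion, set as the call begins (left out, the last holds). The fingers move at their own pace and stop on an object; "squeeze" is the grip in N (left out, the last holds). Time passes only in rows, so rows that do not move let the fingers close. It gives the time, the measured TCP pose, the force and the opening at its end, in the units of the state.
- read_state(): the state, without advancing time (a new reading comes with each control period).
- get_image(name): name is "side" or "top" or "wrist"; returns (picture, depth): 384x512x3 uint8, red, green, blue; 384x512 float32, m along the optical axis (not along the pixel's ray), 0 where there is no reading.
- get_calibration(name): a dict with "fx", "fy", "cx", "cy" (pixels), "R" (3x3) and "t" (3): a world point X has camera coordinates R X + t; the wrist camera has in their place "T_tool_cam" (4x4, takes a point from camera to tool coordinates, whose origin is the TCP and whose axes are the tool frame's). Camera axes: x right, y down, z forward; pixel columns grow to the right and rows downward; lengths in m; the calibration is good to about 2 mm. The wrist camera is an equidistant fisheye: a pixel r from the principal point sees the ray r / f radians off the axis. A picture is of the moment at which its call begins: read the wrist's pose just before it. get_calibration takes no time and is no camera call.
- close_job(): hands the job in, once; it reports no verdict.
Trained networks look in the newest picture that a camera, given by its name, has taken for a name from the list of things; names that differ only in an ending like _2 or _b are one class to them, and where a whole thing is asked for, a point or a joint stands for the part that bears it (a point fixed in the world has none). Each returns a list of dicts, best first, with "p" (0 to 1); they miss things now and then, are a little off and sometimes report something else, mostly with a low value. They report only what shows in the picture. A call takes as long as a camera call. They do not tell look-alikes from the thing itself.
- boxes_of(camera, target): "pixel" ([row, column] in pixels, amid what is visible of it).
- trace(camera, target): "region" (384x512 bool, what is visible of it) and "pixel" ([row, column] in pixels, amid what is visible of it).
- spot_point(camera, target): "pixel" ([row, column] in pixels: a listed point, or the origin of a listed thing).
The state is a dict: "time_s": time; "joint_positions": joint angles; "qvel": joint speeds; "joint_efforts": joint torques, N m; "eef_pos": TCP position; "tcp_rot": TCP orientation; "force": force on the tool from outside, world axes, zero at the start; "torque": the same for the moment, N m; "opening": finger opening in m.
Only numpy, scipy, OpenCV 4.12 (cv2) and the standard library are available. Lean on these libraries where they do the work, as an engineer would, in place of code of your own. Each camera call takes 0.05 s, during which the arm holds its last target.

### The job

On the packing table stand two blue push-lock call switches; one is still locked down, calling for cartons that have long since arrived. Click that switch so that it unlocks, and take your hand off so that its cap springs all the way up; then feel that it is really up by resting the fingers lightly on top of the cap for about a second, without pushing it back in, and lift off. Leave the other switch alone; in the end both caps stand fully up.

Things in the scene. Friction and masses are not known exactly. Their poses are not given: they have to be found in the camera images.
- station_a: One of two identical fixed call switches: grey square housing 84 x 84 mm, 42 mm high, with a round blue push cap, 44 mm across (white skirt below), in the middle of its top. Origin: centre of the underside, on the table, z up; the cap's axis is this z axis. The cap's flat top is 66 mm above the origin when up, about 57 mm when locked down, 49 mm at its stop; push it straight down near its middle.
- station_b: The other call switch, the same in every way as station_a. Which of the two is locked down must be read from the scene: its cap stands 9 mm lower, the white skirt sunk in the housing. The caps' return springs push with 2 N when up, rising to 4.5 N at the stop, plus 1 N for each 25 mm/s of pushing speed; a touch under 2 N does not move a cap that is up.
- cap_a (a joint): How far station_a's cap is pushed down, m: 0 = fully up (off), about 0.009 = locked down (on), 0.017 = stop. Push-push latch: a push to 0.015 or deeper (it clicks between 0.011 and 0.013), then letting go, turns up into locked and locked into up; a push of under 0.010 from up springs back unlocked. Push at 50 mm/s or slower for a sure click.
- cap_b (a joint): The same for the cap of station_b.
Not all that is in view belongs to the job. Leave any pink look-alike of the station_a alone.

How it is judged:
On the way, in this order (a step that is already met when the one before it is completed fails the run):
1. the locked cap is pushed down past its click (0.0125 m) (value of joint cap_b above 0.0125 m), for 0.05 s.
2. its cap has sprung up (within 3 mm) and the robot is off it (value of joint cap_b below 0.003 m and contact force between station_b and the fingers below 0.1 N and contact force between station_b and the arm below 0.1 N), for 0.2 s.
3. the fingers rest on its cap for 0.3 s without pushing it in more than 8 mm ((contact force between station_b and the fingers above 0.2 N or contact force between station_b and the arm above 0.2 N) and horizontal distance between the grasp point and station_b below 0.03 m and height (world z) of the grasp point above 0.06 m and value of joint cap_b below 0.008 m), for 0.3 s.
At the end, for the whole second after the job is handed in: Both caps stand fully up (each within 3 mm of its upper end) and stay so, with the robot off them (value of joint each of cap_a, cap_b below 0.003 m); the robot touches nothing.
It fails at once if the cap of the other switch is pushed down by more than 5 mm (value of joint cap_a above 0.005 m).
It also fails if it takes over 29 s, if anything falls off the work surface, if the arm or the gripper's body presses on something with over 40 N, if the wrist force passes 120 N, or if a joint passes its speed limit or range.

## Working session

There is one attempt and no reset: what is moved stays moved. The work goes in short steps, Python scripts to look and compute and a tool call to move; the robot and the scene stay as the last step left them, time stands still between calls to the robot, and variables do not carry over. Pictures are saved under pics/ and viewed, and the job is handed in when it is done.

Besides the shell and the picture viewer there is one more tool, called after "Emit:" by a JSON object that holds its "name" and its "arguments", one argument or row to a line. drive_tool: Moves the arm, as the interface text tells. Its arguments: {"type":"object","properties":{"targets":{"type":"array"},"hand":{"type":"number"},"squeeze":{"type":"number"}},"required":["targets"]}

```bash
mkdir -p pics; cat > h.py <<'E'
import numpy as np, cv2
from rig import *
def world(name,r,c,d,cal=None):
    k=cal or get_calibration(name)
    p=np.array([(c-k['cx'])/k['fx']*d,(r-k['cy'])/k['fy']*d,d])
    return np.array(k['R']).T@(p-np.array(k['t']))
E
python3 - <<'E'
from h import *
s=read_state(); print(s)
for n in ['top','side']:
    im,d=get_image(n); cv2.imwrite(f'pics/{n}0.png',im[:,:,::-1]); np.savez(f'/tmp/{n}0.npz',im=im,d=d)
    for q in ['station_a','cap_a']:
        for b in boxes_of(n,q):
            r,c=map(int,b['pixel']); print(n,q,b, d[r,c], world(n,r,c,d[r,c]))
    k=get_calibration(n);print(k)
E
```

```text
{'time_s': 0.0, 'joint_positions': array([-1.38527030e+00,  1.81531874e-01,  1.60799502e+00,  1.02702788e-05,
        1.35377577e+00, -2.06256482e-01]), 'qvel': array([ 0.00023913, -0.00097647, -0.00083415, -0.00273449, -0.00083217,
        0.00040696]), 'joint_efforts': array([ 4.52759004e-04, -4.33859968e+01, -3.41851830e+01,  7.01359380e-02,
        3.85420339e-02, -1.25486790e-04]), 'eef_pos': array([ 0.2195189 , -0.53099556,  0.30182147]), 'tcp_rot': array([ 0.58819144, -0.58732266,  0.39353791, -0.39269688]), 'force': array([ 0.00884575, -0.26245374, -0.30686934]), 'torque': array([-0.03964659,  0.05384748, -0.00497611]), 'opening': 0.08816777855288518}
top station_a {'pixel': [224.5, 218.6], 'p': 0.87} 1.004964 [0.47728755 0.10948116 0.05739023]
top station_a {'pixel': [197.6, 152.4], 'p': 0.78} 1.0066854 [0.53725913 0.24709735 0.0639263 ]
top station_a {'pixel': [183.6, 323.9], 'p': 0.68} 1.007544 [ 0.55724704 -0.11371     0.06688004]
top cap_a {'pixel': [182.4, 328.5], 'p': 0.91} 1.0076238 [ 0.55907205 -0.12430893  0.06708995]
top cap_a {'pixel': [195.8, 148.8], 'p': 0.87} 1
[... 621 characters left out ...]
3  0.04504708]
side station_a {'pixel': [183.8, 272.0], 'p': 0.74} 0.9260576 [ 0.5425132  -0.08701893  0.03798319]
side cap_a {'pixel': [246.5, 174.9], 'p': 0.84} 0.63140136 [0.52656793 0.26942844 0.06766929]
side cap_a {'pixel': [218.6, 249.9], 'p': 0.75} 0.7308619 [0.47930988 0.11636028 0.06006125]
side cap_a {'pixel': [166.3, 271.8], 'p': 0.6} 0.94250095 [ 0.56148555 -0.11444298  0.06789073]
{'fx': 389.9398921808336, 'fy': 389.9398921808336, 'cx': 257.02742364944555, 'cy': 195.7723801665167, 'R': array([[-0.85646568, -0.51609993,  0.01036358],
       [-0.23810077,  0.3771547 , -0.89502087],
       [ 0.45801154, -0.76902223, -0.44590385]]), 't': array([0.45489779, 0.16565538, 0.62759763])}
```

View pics/top0.png

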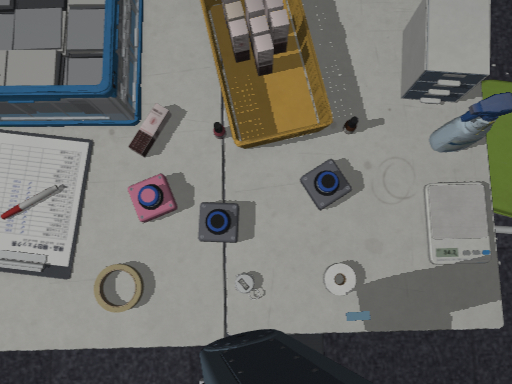

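View pics/side0.png

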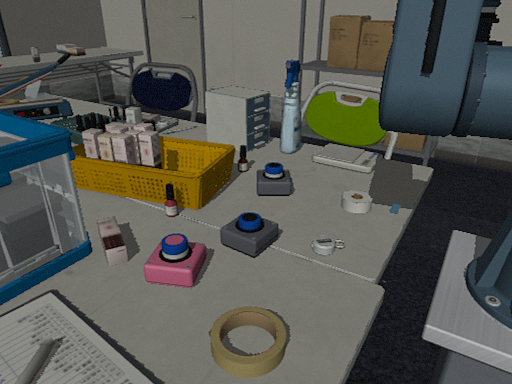

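```bash
python3 - <<'E'
from h import *
T=np.load('/tmp/top0.npz');S=np.load('/tmp/side0.npz')
im=T['im'][185:265,175:265,::-1]; a=cv2.resize(im,None,fx=4,fy=4)
b=cv2.resize(S['im'][190:270,210:300,::-1],None,fx=4,fy=4)
cv2.imwrite('pics/crop0.png',np.hstack([a,b]))
# blue cap segmentation -> centroid of depth points
for n,Z in(('top',T),('side',S)):
    hsv=cv2.cvtColor(Z['im'],cv2.COLOR_RGB2HSV)
    m=cv2.inRange(hsv,(95,110,40),(130,255,255))
    k,l,st,ce=cv2.connectedComponentsWithStats(m)
    cal=get_calibration(n)
    for i in range(1,k):
        if st[i,4]<60: continue
        rr,cc=np.where(l==i); P=np.array([world(n,r,c,Z['d'][r,c],cal) for r,c in zip(rr,cc) if Z['d'][r,c]>0])
        print(n,ce[i],st[i,4],np.median(P,0),P.min(0),P.max(0), np.percentile(P[:,2],[75,90]))
E
```

```text
top [77.36284722 71.84097222] 2880 [0.71918955 0.31369956 0.2329812 ] [0.70442254 0.28026738 0.09377263] [0.93308784 0.50847813 0.23982284] [0.23538761 0.23661383]
top [98.13483146 99.67335474] 1246 [0.7191726  0.33912075 0.02350572] [ 0.70947348  0.28343192 -0.00141689] [1.0078146  0.60172361 0.04239981] [0.025765   0.02929606]
top [483.87002653 113.58355438] 377 [ 0.64400928 -0.37210142  0.25481173] [ 0.6394663  -0.42339264  0.12827039] [ 0.67927273 -0.34907583  0.27846431] [0.27118546 0.27468341]
top [327.30733945 181.24311927] 218 [ 0.56017087 -0.12201358  0.0657873 ] [ 0.53996015 -0.14730879  0.03946514] [ 0.58719976 -0.10314281  0.07078738] [0.06722664 0.06858751]
top [149.04733728 196.1183432 ] 169 [0.53686083 0.25043878 0.06558331] [0.51998083 0.23375115 0.03998468] [0.56688117 0.28237213 0.06993601] [0.06715796 0.06813983]
top [217.14545455 221.12272727] 220 [0.48307994 0.11129373 0.05646039] [0.46272703 0.09029445 0.0398221 ] [0.50633555 0.13445978 0.06257129] [0.05794461 0.05953108]
side [291.95634921  73.33730159] 252 [ 0.64299997 -0.37055805  0.24195604] [ 0.63609327 -0.
[... 400 characters left out ...]
4] [0.23226702 0.23687144]
side [273.53472222 168.77777778] 144 [ 0.55103595 -0.11025783  0.06371038] [ 0.53680471 -0.24485899  0.00336693] [ 0.65215282 -0.10202507  0.06990907] [0.06797503 0.06901476]
side [249.00749064 222.28464419] 267 [0.47389    0.12454865 0.05551926] [0.45910904 0.09155831 0.04037199] [0.51821301 0.13435485 0.0608838 ] [0.05875134 0.05958168]
side [ 43.72423398 271.80083565] 1436 [0.71086829 0.3888927  0.01788447] [0.70644395 0.28896018 0.00265332] [0.74730351 0.46137731 0.04599778] [0.02486305 0.02637596]
side [174.27564103 246.07692308] 312 [0.52794442 0.26748246 0.06472574] [0.51653017 0.23675218 0.04188924] [0.58013328 0.27707101 0.06948932] [0.06778787 0.06849459]
```

View crop.

View pics/crop0.png

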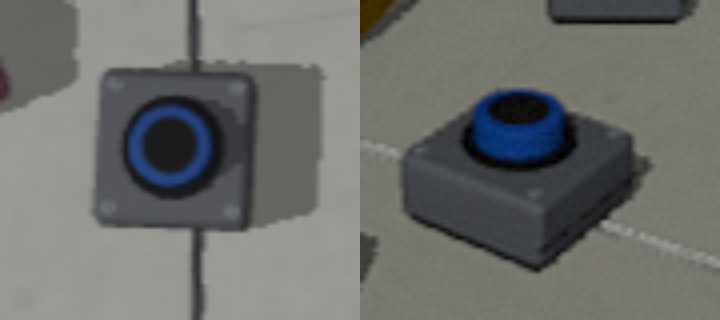

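```bash
python3 - <<'E'
from h import *
from scipy.optimize import least_squares
for n in('top','side'):
    Z=np.load(f'/tmp/{n}0.npz');cal=get_calibration(n)
    cr={'top':(195,250,190,250),'side':(200,260,215,285)}[n]
    P=np.array([world(n,r,c,Z['d'][r,c],cal) for r in range(cr[0],cr[1]) for c in range(cr[2],cr[3]) if Z['d'][r,c]>0])
    # cap top points
    q=P[(P[:,2]>.053)&(P[:,2]<.064)&(np.linalg.norm(P[:,:2]-[.483,.111],axis=1)<.035)]
    c,r=cv2.minEnclosingCircle(q[:,:2].astype(np.float32)); print(n,'cap',c,r,q[:,:2].mean(0),np.median(q[:,2]),len(q))
    h=P[(P[:,2]>.036)&(P[:,2]<.047)&(np.linalg.norm(P[:,:2]-[.483,.111],axis=1)<.07)]
    print('housing',cv2.minAreaRect(h[:,:2].astype(np.float32)),np.median(h[:,2]))
from scipy.spatial.transform import Rotation as R
s=read_state();q=s['tcp_rot'];M=R.from_quat([*q[1:],q[0]]).as_matrix();print(M.round(4),s['time_s'],s['eef_pos'])
E
```

```text
top cap (0.48375990986824036, 0.11042103171348572) 0.021716171875596046 [0.48381209 0.11027218] 0.05716972582130609 327
housing ((0.4836394190788269, 0.1102370023727417), (0.08333680778741837, 0.08334797620773315), 86.39804077148438) 0.0395218656948739
side cap (0.4801248013973236, 0.11089670658111572) 0.022581977769732475 [0.47854038 0.11445622] 0.05892256743504662 258
housing ((0.4805888533592224, 0.1118265837430954), (0.08423983305692673, 0.08445385843515396), 88.31664276123047) 0.04129844613796764
[[ 3.818e-01 -1.000e-04  9.242e-01]
 [-9.242e-01  6.000e-04  3.818e-01]
 [-6.000e-04 -1.000e+00  1.000e-04]] 0.3 [ 0.21954025 -0.53129148  0.3023868 ]
```

Lookalikes in the top image (row, col):
- Grey switch at (221, 217): cap top is 57 mm high and no white skirt shows, so it is locked.
- Grey switch at (182, 327): cap top is 67 mm high, so it is up.
- Pink switch at (196, 149): this is a decoy.

I choose (221, 217). The crop confirms a grey housing with the skirt sunk. Its centre is at about (0.483, 0.110).

Emit:
{"name": "drive_tool", "arguments": {
  "targets": [
    [-0.025,0,0.024,0],
    [-0.025,0,0.024,0],
    [-0.025,0,0.024,0],
    [-0.025,0,0.024,0],
    [-0.025,0,0.024,0],
    [-0.025,0,0.024,0],
    [-0.025,0,0.024,0],
    [-0.025,0,0.024,0],
    [-0.025,0,0.024,0],
    [-0.025,0,0.024,0]
  ],
  "hand": 1,
  "squeeze": 10
}}

```text
time_s: 1.3
eef_pos: [0.3462, -0.2074, 0.3029]
tcp_rot: [-0.588, 0.588, -0.393, 0.393]
force: [0.3, 0.3, -0.3]
opening: 0.0103
```

Emit:
{"name": "drive_tool", "arguments": {
  "targets": [
    [-0.025,0,0.024,0],
    [-0.025,0,0.024,0],
    [-0.025,0,0.024,0],
    [-0.025,0,0.024,0],
    [-0.025,0,0.024,0],
    [-0.025,0,0.024,0],
    [-0.025,0,0.024,0],
    [-0.025,0,0.024,0],
    [-0.02,0.03,0.024,0],
    [0,0.03,0,0]
  ]
}}

```text
time_s: 2.3
eef_pos: [0.4632, 0.0798, 0.2431]
tcp_rot: [0.589, -0.587, 0.391, -0.393]
force: [-0.3, -0.2, 0.4]
opening: 0.0005
```

```bash
cat > g.py <<'E'
from h import *
from scipy.spatial.transform import Rotation as R
def go(x=.483,y=.1105):
    s=read_state();q=s['tcp_rot'];M=R.from_quat([*q[1:],q[0]]).as_matrix();p=s['eef_pos']
    d=np.array([x-p[0],y-p[1],0]);print('t',s['time_s'],'p',p.round(4),'F',s['force'].round(2),'open',s['opening'],'tool delta xy',(M.T@d).round(4),'ydir',M[:,1].round(3))
E
python3 -c "
from g import *
go()"
```

```text
t 2.3 p [0.4632 0.0798 0.2431] F [-0.26 -0.2   0.35] open 0.0004933648408988555 tool delta xy [-0.0207  0.0001  0.0301] ydir [ 0.004  0.001 -1.   ]
```

Emit:
{"name": "drive_tool", "arguments": {
  "targets": [
    [-0.01,0.02,0.015,0],
    [-0.011,0.02,0.015,0],
    [0,0.02,0,0],
    [0,0.01,0,0],
    [0,0,0,0]
  ]
}}

```text
time_s: 2.8
eef_pos: [0.4802, 0.1079, 0.1713]
tcp_rot: [-0.587, 0.588, -0.394, 0.392]
force: [-0.5, -0.5, 0.2]
opening: 0.0005
```

```bash
python3 - <<'E'
from g import *
go()
for n in ['top','side','wrist']:
    im,d=get_image(n); np.savez(f'/tmp/{n}1.npz',im=im,d=d)
    if n!='wrist': im=cv2.resize(im[150:280,150:320],None,fx=3,fy=3)
    cv2.imwrite(f'pics/{n}1.png',im[:,:,::-1])
E
```

```text
t 2.8 p [0.4802 0.1079 0.1713] F [-0.46 -0.48  0.21] open 0.0004916372570341852 tool delta xy [-0.0014 -0.      0.0036] ydir [-0.003  0.    -1.   ]
```

View pics/side1.png

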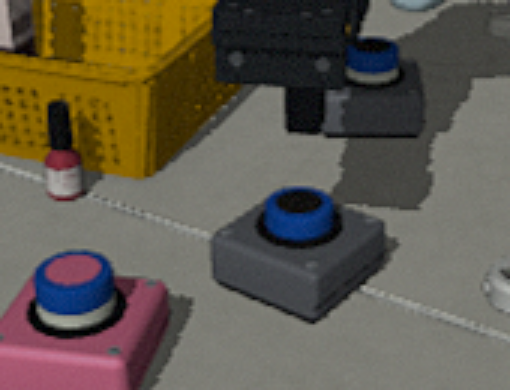

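View pics/wrist1.png

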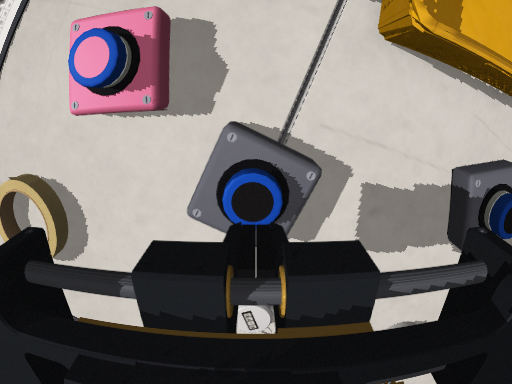

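The wrist picture shows the locked grey switch, with its cap at (200, 253), just beyond the shut fingertips at (230, 256). The pink one is at (57, 97) and the other grey one at (213, 500). The side crop agrees: the cap is low and no white skirt shows. Next I measure the cap from the wrist view.

```bash
cat >> g.py <<'E'
def wristcap(Z,p,q,box=(150,225,205,305)):
    M=R.from_quat([*q[1:],q[0]]).as_matrix();k=get_calibration('wrist');T=np.array(k['T_tool_cam'])
    hsv=cv2.cvtColor(Z['im'],cv2.COLOR_RGB2HSV);m=cv2.inRange(hsv,(95,110,40),(130,255,255))
    out=[]
    for r in range(box[0],box[1]):
        for c in range(box[2],box[3]):
            d=Z['d'][r,c]
            if d<=0: continue
            u=np.array([c-k['cx'],r-k['cy']]);rr=np.hypot(*u);th=rr/k['fx']
            v=np.array([*(u/max(rr,1e-9)*np.tan(th)),1])*d
            out.append([*(M@((T@[*v,1])[:3])+p),m[r,c]>0])
    return np.array(out)
E
python3 - <<'E'
from g import *
s=read_state();Z=np.load('/tmp/wrist1.npz')
P=wristcap(Z,s['eef_pos'],s['tcp_rot'],(110,235,180,330))
b=P[P[:,3]>0];print(len(b),np.median(b,0))
t=P[(P[:,2]>.052)&(P[:,2]<.064)&(np.hypot(P[:,0]-.483,P[:,1]-.1105)<.035)]
print(cv2.minEnclosingCircle(t[:,:2].astype(np.float32)),np.median(t,0))
h=P[(P[:,2]>.036)&(P[:,2]<.047)&(np.hypot(P[:,0]-.483,P[:,1]-.1105)<.07)]
print(cv2.minAreaRect(h[:,:2].astype(np.float32)))
go()
E
```

```text
1584 [0.49026471 0.11310777 0.05686089 1.        ]
((0.4830703139305115, 0.10904370993375778), 0.021969182416796684) [0.48510387 0.11001177 0.05718631 1.        ]
((0.4837036430835724, 0.10888862609863281), (0.08227023482322693, 0.08168160915374756), 86.8103256225586)
t 2.95 p [0.4818 0.1077 0.1737] F [ 0.28 -0.59 -0.76] open 0.0004142142977741425 tool delta xy [-0.0022  0.      0.0022] ydir [ 0.002 -0.    -1.   ]
```

Emit:
{"name": "drive_tool", "arguments": {
  "targets": [
    [-0.001,0.01,0.001,0],
    [-0.001,0.01,0.001,0],
    [0,0.01,0,0],
    [0,0.01,0,0],
    [0,0,0,0]
  ]
}}

```text
time_s: 3.45
eef_pos: [0.4811, 0.1105, 0.1308]
tcp_rot: [-0.587, 0.588, -0.394, 0.392]
force: [-1.7, -0.6, 0.5]
opening: 0.0004
```

```bash
python3 -c "
from g import *
go(.483,.11)"
```

```text
t 3.45 p [0.4811 0.1105 0.1308] F [-1.67 -0.61  0.55] open 0.0004255300453152361 tool delta xy [ 0.0012 -0.      0.0016] ydir [-0.004  0.    -1.   ]
```

Emit:
{"name": "drive_tool", "arguments": {
  "targets": [
    [0,0.004,0,0],
    [0,0.004,0,0],
    [0,0.004,0,0],
    [0,0,0,0]
  ]
}}

```text
time_s: 3.85
eef_pos: [0.4826, 0.1105, 0.1207]
tcp_rot: [0.588, -0.588, 0.393, -0.393]
force: [0.3, -0.4, 2.2]
opening: 0.0005
```

Emit:
{"name": "drive_tool", "arguments": {
  "targets": [
    [0,0.004,0,0],
    [0,0.003,0,0],
    [0,0,0,0]
  ]
}}

```text
time_s: 4.15
eef_pos: [0.4826, 0.1105, 0.1139]
tcp_rot: [0.588, -0.588, 0.393, -0.393]
force: [-1.0, -0.5, 3.8]
opening: 0.0008
```

```bash
python3 - <<'E'
from g import *
go(.483,.11)
im,d=get_image('side'); np.savez(f'/tmp/side2.npz',im=im,d=d)
cv2.imwrite('pics/side2.png',cv2.resize(im[180:270,200:310],None,fx=5,fy=5)[:,:,::-1])
for i in range(3): im,d=get_image('top');go(.483,.11)
E
```

```text
t 4.15 p [0.4826 0.1105 0.1139] F [-1.01 -0.52  3.76] open 0.0007607021437818886 tool delta xy [0.0006 0.     0.0001] ydir [ 0.001 -0.    -1.   ]
t 4.25 p [0.4826 0.1105 0.1141] F [-0.89 -0.26  4.05] open 0.0005908182163939435 tool delta xy [0.0006 0.     0.0001] ydir [ 0.001 -0.    -1.   ]
t 4.3 p [0.4826 0.1106 0.1141] F [ 0.11 -0.43  4.19] open 0.0006647806224348502 tool delta xy [0.0007 0.     0.0001] ydir [ 0.001 -0.    -1.   ]
t 4.35 p [0.4826 0.1106 0.1141] F [-0.34 -0.55  3.53] open 0.0006961069381666901 tool delta xy [0.0007 0.     0.0001] ydir [ 0.001 -0.    -1.   ]
```

View pics/side2.png

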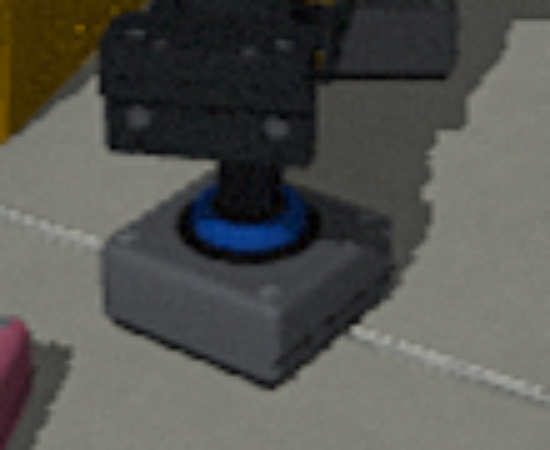

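The fingers are centred on the cap and it is deep, at about 15–16 mm with 3.9 N. I press slightly more so the click is certain, then lift.

Emit:
{"name": "drive_tool", "arguments": {
  "targets": [
    [0,0.001,0,0],
    [0,0,0,0]
  ]
}}

```text
time_s: 4.55
eef_pos: [0.4827, 0.1106, 0.1134]
tcp_rot: [0.588, -0.588, 0.393, -0.393]
force: [-2.8, 0.0, 9.7]
opening: 0.0006
```

Emit:
{"name": "drive_tool", "arguments": {
  "targets": [
    [0,-0.004,0,0],
    [0,-0.005,0,0],
    [0,-0.01,0,0],
    [0,-0.02,0,0],
    [0,-0.03,0,0],
    [0,0,0,0],
    [0,0,0,0],
    [0,0,0,0]
  ]
}}

```text
time_s: 5.35
eef_pos: [0.4816, 0.1105, 0.1809]
tcp_rot: [-0.587, 0.588, -0.394, 0.393]
force: [1.0, -0.0, 0.1]
opening: 0.0008
```

```bash
python3 - <<'E'
from g import *
s=read_state()
for n in ['wrist','side']:
    im,d=get_image(n); np.savez(f'/tmp/{n}3.npz',im=im,d=d)
    if n!='wrist': im=cv2.resize(im[180:270,200:310],None,fx=5,fy=5)
    cv2.imwrite(f'pics/{n}3.png',im[:,:,::-1])
P=wristcap(np.load('/tmp/wrist3.npz'),s['eef_pos'],s['tcp_rot'],(110,235,180,330))
t=P[(P[:,2]>.052)&(P[:,2]<.074)&(np.hypot(P[:,0]-.483,P[:,1]-.1105)<.035)]
print(cv2.minEnclosingCircle(t[:,:2].astype(np.float32)),np.median(t,0))
Z=np.load('/tmp/side3.npz');cal=get_calibration('side')
P=np.array([world('side',r,c,Z['d'][r,c],cal) for r in range(200,260) for c in range(215,285) if Z['d'][r,c]>0])
P=P[np.hypot(P[:,0]-.483,P[:,1]-.1105)<.018];print(np.median(P,0))
go(.483,.11)
E
```

```text
((0.48227494955062866, 0.10918290913105011), 0.02234836108982563) [0.48594324 0.11083161 0.06585339 1.        ]
[0.48301409 0.11094989 0.06858657]
t 5.45 p [0.4815 0.1105 0.1806] F [-0.24  0.07 -0.29] open 0.0008367190235939574 tool delta xy [ 0.0011 -0.      0.0012] ydir [-0.002  0.    -1.   ]
```

View pics/side3.png

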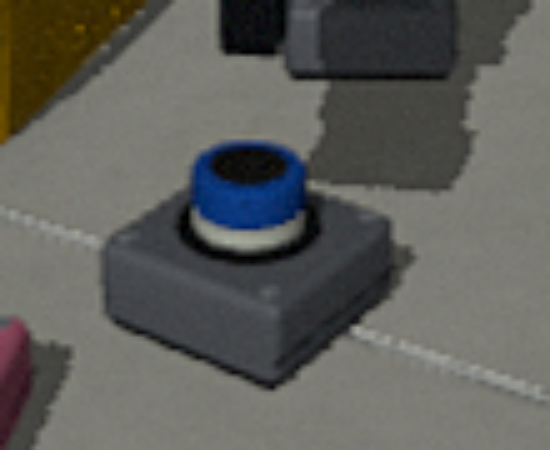

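The cap is up: the white skirt shows and its top is at 66 mm. Now the light touch.

Emit:
{"name": "drive_tool", "arguments": {
  "targets": [
    [0,0.01,0,0],
    [0,0.015,0,0],
    [0,0.01,0,0],
    [0,0.01,0,0],
    [0,0.003,0,0],
    [0,0.002,0,0],
    [0,0,0,0],
    [0,0,0,0]
  ]
}}

```text
time_s: 6.25
eef_pos: [0.4827, 0.1106, 0.1321]
tcp_rot: [0.588, -0.588, 0.393, -0.393]
force: [-0.0, -0.6, 0.5]
opening: 0.0005
```

Emit:
{"name": "drive_tool", "arguments": {
  "targets": [
    [0,0.001,0,0],
    [0,0.001,0,0],
    [0,0,0,0]
  ]
}}

```text
time_s: 6.55
eef_pos: [0.4827, 0.1106, 0.1301]
tcp_rot: [0.588, -0.588, 0.393, -0.393]
force: [0.1, 0.2, 1.9]
opening: 0.0003
```

```bash
python3 - <<'E'
from g import *
go(.483,.11)
for i in range(3): get_image('top');go(.483,.11)
E
```

```text
t 6.55 p [0.4827 0.1106 0.1301] F [0.12 0.21 1.91] open 0.0003016643953883117 tool delta xy [0.0006 0.     0.0001] ydir [ 0.001  0.    -1.   ]
t 6.6 p [0.4827 0.1106 0.1301] F [0.98 0.22 2.2 ] open 0.0003389752892403705 tool delta xy [0.0006 0.     0.0001] ydir [ 0.001 -0.    -1.   ]
t 6.65 p [0.4827 0.1106 0.1301] F [-0.03 -0.94  1.7 ] open 0.0004102289407784038 tool delta xy [0.0006 0.     0.0001] ydir [ 0.001  0.    -1.   ]
t 6.7 p [0.4827 0.1106 0.1301] F [-0.02  0.19  1.58] open 0.00046339126432169627 tool delta xy [0.0006 0.     0.0001] ydir [ 0.001  0.    -1.   ]
```

Emit:
{"name": "drive_tool", "arguments": {
  "targets": [
    [0,0,0,0],
    [0,0,0,0],
    [0,0,0,0],
    [0,0,0,0],
    [0,0,0,0]
  ]
}}

```text
time_s: 7.2
eef_pos: [0.4827, 0.1105, 0.1299]
tcp_rot: [0.588, -0.588, 0.393, -0.393]
force: [2.0, 1.3, 2.1]
opening: 0.0009
```

Emit:
{"name": "drive_tool", "arguments": {
  "targets": [
    [0,0,0,0],
    [0,0,0,0],
    [0,0,0,0],
    [0,0,0,0],
    [0,0,0,0]
  ]
}}

```text
time_s: 7.7
eef_pos: [0.4824, 0.1105, 0.1297]
tcp_rot: [-0.588, 0.588, -0.393, 0.393]
force: [0.8, 0.2, 2.4]
opening: 0.0002
```

Emit:
{"name": "drive_tool", "arguments": {
  "targets": [
    [0,-0.003,0,0],
    [0,-0.007,0,0],
    [0,-0.015,0,0],
    [0,-0.025,0,0],
    [0,-0.025,0,0],
    [0,-0.02,0,0],
    [0,0,0,0],
    [0,0,0,0]
  ]
}}

```text
time_s: 8.5
eef_pos: [0.482, 0.1106, 0.2245]
tcp_rot: [-0.588, 0.588, -0.393, 0.393]
force: [-0.6, 0.6, -0.4]
opening: 0.0005
```

```bash
python3 - <<'E'
from g import *
go(.483,.11)
im,d=get_image('side');cal=get_calibration('side')
cv2.imwrite('pics/side4.png',cv2.resize(im[140:280,130:310],None,fx=4,fy=4)[:,:,::-1])
P=np.array([world('side',r,c,d[r,c],cal) for r in range(140,280) for c in range(150,310) if d[r,c]>0])
for x,y in((.483,.11),(.56,-.122)):
    q=P[np.hypot(P[:,0]-x,P[:,1]-y)<.015];print(len(q),np.median(q,0))
go(.483,.11)
E
```

```text
t 8.5 p [0.482  0.1106 0.2245] F [-0.59  0.55 -0.38] open 0.0004687738724137063 tool delta xy [0.0009 0.     0.0007] ydir [ 0. -0. -1.]
146 [0.47838387 0.10954459 0.06915802]
45 [ 0.56058353 -0.12197338  0.06878306]
t 8.55 p [0.4816 0.1106 0.2237] F [ 0.36 -0.04  0.46] open 0.0005952280584476543 tool delta xy [ 0.0011 -0.      0.0011] ydir [-0.002  0.    -1.   ]
```

View pics/side4.png

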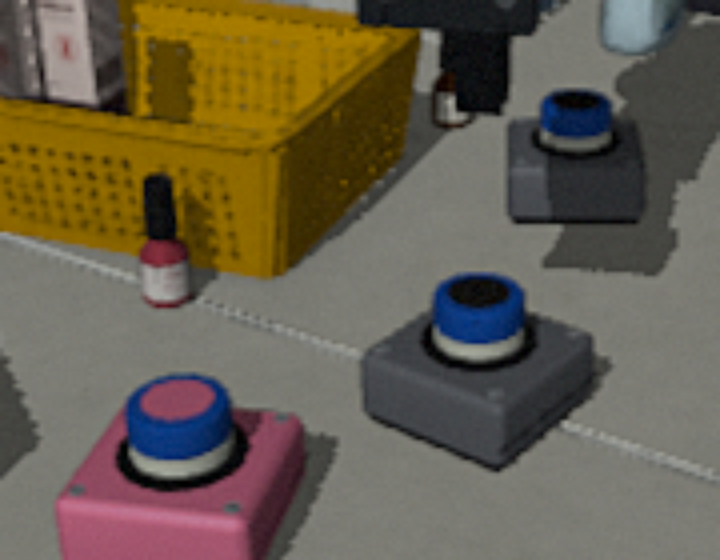

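Both grey switches show their white skirts (crop (350, 480) and (145, 577)), and their cap tops measure about 69 mm in the side view. That camera reads 1–3 mm high. The gripper is clear of everything.

```bash
python3 -c "
from rig import *
print(close_job())"
```

```text
the job is handed in; nothing more can be done
None
```

The locked switch is unlocked, and both blue caps now stand fully up. The job is handed in, and the last move ended about 8.5 s into the 29 s allowed.

- **Click:** I pressed the locked switch, the grey one at about (0.483, 0.110), with shut fingers down to its stop. Force was about 4 N, rising to 9.7 N at the stop. After I let go, its cap sprang up: the white skirt showed and the top measured 66 mm in the wrist view.
- **Touch:** I rested the fingers on the cap for a little over a second at about 2 N, then lifted off. The last reading during the rest was 2.4 N (readings scatter by a few tenths of a newton). So the cap may have given slightly, but the tool height stayed within about 0.5 mm of first contact.
- **Last checks:** Both grey caps measured about 69 mm in the side view with skirts showing; that camera reads 1–3 mm high. The gripper was about 90 mm above the cap, with force near zero.

I did not touch the other grey switch or the pink look-alike.

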